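# Back the pellet press off one turn

## Task

The pellet in the bench press is finished: back the press screw off by exactly one full turn, pushing the hand wheel round anticlockwise (seen from above) by its upright handle until the handle is back where it started and the foot stands clear of the die. Only push with the fingers, without gripping or forcing the handle, then let the wheel be and come away from it. Leave the die in the press and the bottle, mortar and vials beside it where they stand.

Things in the scene. Friction and masses are not known exactly. Their poses are not given: they have to be found in the camera images.
- press: Small grey bench press bolted to the bench: base plate 190 x 200 mm, two steel columns, a crosshead whose top is 170 mm above the bench, and on top a flat-lying aluminium hand wheel on an upright screw. Origin at bench level under the screw's axis; its y axis runs along the crosshead, from column to column. Total height 265 mm; nothing of it stands higher than the wheel's handle.
- hub (a point): Point on the wheel's upright axis at the height of the top of the rim (210 mm above the bench at the start). The wheel: three spokes 120 degrees apart, rim of 16 mm round bar on a circle of 65 mm radius (146 mm over all). The hub and its lock nut are 20 mm in radius or less and reach 13 mm above this point.
- handle (a point): Centre of the wheel's one upright handle, half-way up it, on the rim at the end of a spoke, 65 mm from the axis. The handle is a bare steel cylinder, 20 mm in diameter, standing from 5 mm to 54 mm above the top of the rim (this point is 30 mm above it); space round it is free above the rim. It goes round with the wheel. At the start it may stand at any angle about the axis.
- grip: The steel sleeve of that handle, 20 mm in diameter and 49 mm tall, which revolves freely on its own pin; origin at its lower end on the pin's axis, 5.5 mm above the top of the rim.
- wheel (a joint): Angle through which the wheel has been turned since the start, rad: 0 at the start, growing anticlockwise seen from above; one full turn is 6.283. It is at a stop just below 0 (the screw is down on the die) and can go up to two turns. The wheel turns stiffly (about 0.25 N m, some 4 N at the handle) and stays where it is left. Each turn lifts screw, wheel and handle together by 4 mm.
- foot (a point): Centre of the underside of the screw's round foot (50 mm in diameter), which rests on the die at the start (100 mm above the bench) and rises 4 mm for each turn.
- die_mid (a point): Centre (half-way up) of the loose steel pellet die, 54 mm in diameter at its base and 60 mm tall, standing in the press under the foot.
- bottle_mid (a point): Centre (half-way up) of a loose amber bottle, 68 mm in diameter, 145 mm tall, on the bench beside the press.
- mortar_mid (a point): Centre (half-way up) of a loose white mortar, 94 mm in diameter, 42 mm tall, its pestle leaning in it up to 75 mm high, on the bench beside the press.
- vial_a_mid (a point): Centre (half-way up) of a loose glass vial with a white screw cap, 28 mm in diameter, 69 mm tall, on the bench beside the press.
- vial_b_mid (a point): Centre (half-way up) of another such vial, on the other side of the press.
Mind the look-alikes: they are no part of the job. Of the things that look like the part that bears die_mid, the middle-sized one is meant.

How it is judged:
By the outcome, as a careful person would: the job done as asked, in the order asked, and still so for the second after the job is handed in, with the robot touching nothing.
It also fails if it takes over 54 s, if anything falls off the work surface, if the arm or the gripper's body presses on something with over 40 N, if the wrist force passes 120 N, or if a joint passes its speed limit or range.

## Robot

A 6-joint arm with a two-finger parallel gripper is mounted at the origin on the work surface. World frame = base frame: x ahead of the robot, y to its left, z up, the work surface at z = 0. Lengths are in m, angles in rad, forces in N, time in s.
With the tool pointing down it reaches from about 0.325 to 0.85 m from the base axis. Payload 15.5 kg.
Tool frame: the origin (TCP) lies midway between the tips of the shut fingers; the grasp point (between the pads) lies 19 mm behind it (bot.grip_depth is the distance from the TCP to the grasp point, in m); z points along the fingers, y is the direction in which the jaws open and shut (so a half turn about z gives the same grasp; the last joint's range is limited). The gripper opens to 91 mm and grips with 3 to 60 N. Pads are 32 mm wide; open, the fingers measure 118 mm over their backs; the gripper's body (76 mm by 178 mm) begins 60 mm behind the grasp point.
Start: joints at [1.024, 0.494, 1.345, -0, 1.302, -0.096], TCP at [0.272, 0.563, 0.214] pointing down, gripper open.
Joint ranges: [-2.91, 2.91], [-0.82, 2.16], [0.22, 2.67], [-1.22, 4.37], [0.12, 2.79], [-3.08, 3.08]. Speed limits (rad/s): [1.89, 1.89, 2.57, 3.01, 3.01, 3.01].

## Interface

Orientations are given as a unit quaternion [x, y, z, w].
In Python, from bench import bot, viewer, order, models gives the robot as it stands. The module is installed in compiled form; this text tells all that it offers.
- The arm moves only by the shell command python3 -m inch 'ROWS' [FORCE]. ROWS is JSON, a list of rows, each a list of 5 numbers: the shift along the tool's x, y, z in m, then the turn about the tool's z in degrees, then the closure in counts, from 0 (fully open) to 255 (shut). A call has 1 to 8 rows; each row is the pose to reach, as a shift and turn from the pose commanded when the call began, along the tool's axes at that moment; what a row does not reach only later rows make up. A row lasts 1/12 s, in which the tool goes at most 41.7 mm and 7.16 degrees, less where a joint would pass 70% of its speed; a pose out of reach is approached as far as the arm can. A call with a gripper value outside its range is refused whole. The fingers move at their own pace and stop on an object; FORCE is the grip in N (left out, the last holds). Time passes only in rows, so rows that repeat a pose let the fingers close. It gives the time, the measured TCP pose, the force and the opening at its end, in the units of the state.
- bot.read_state(): the state, without advancing time (a new reading comes with each control period).
- viewer.snapshot(name): name is "scene" or "top" or "wrist"; returns a dict with "frame" (384x512x3 uint8, blue, green, red), "K" (3x3 intrinsics, pixels), "view" (4x4, takes a point from world to camera coordinates). Camera axes: x right, y down, z forward; pixel columns grow to the right and rows downward; lengths in m; the calibration is good to about 2 mm. A picture is of the moment at which its call begins. There is no depth.
- order.sign_off(): hands the job in, once; it reports no verdict.
Trained networks look in a picture, given as the dict that the camera call returned (one of the last four; its "shot" number tells which), for a name from the list of things; names that differ only in an ending like _2 or _b are one class to them, and where a whole thing is asked for, a point or a joint stands for the part that bears it (a point fixed in the world has none). Each returns a list of dicts, best first, with "conf" (0 to 1); they miss things now and then, are a little off and sometimes report something else, mostly with a low value. They report only what shows in the picture. A call takes as long as a camera call. They do not tell look-alikes from the thing itself.
- models.find_in(thing, picture): "extent" ([left, top, right, bottom] in pixels, round what is visible of it).
- models.masks_of(thing, picture): "mask" (384x512 bool, what is visible of it) and "extent" ([left, top, right, bottom] in pixels, round what is visible of it).
The state is a dict: "t": time; "qpos": joint angles; "qvel": joint speeds; "effort": joint torques, N m; "tool_pos": TCP position; "tool_rot": TCP orientation; "force": force on the tool from outside, world axes, zero at the start; "wrist_torque": the same for the moment, N m; "width": finger opening in m.
Only numpy, scipy, OpenCV 4.12 (cv2) and the standard library are available. Lean on these libraries where they do the work, as an engineer would, in place of code of your own. Each camera call takes 0.05 s, during which the arm holds its last target.

## Working session

There is one attempt and no reset: what is moved stays moved. The work goes in short steps, Python scripts to look and compute and a shell command to move; the robot and the scene stay as the last step left them, time stands still between calls to the robot, and variables do not carry over. Pictures are saved under pics/ and viewed, and the job is handed in when it is done.

```bash
mkdir -p pics; cat > h.py <<'E'
import numpy as np, cv2
from bench import bot, viewer, order, models
def snap(n,f):
    p=viewer.snapshot(n); cv2.imwrite('pics/'+f,cv2.resize(p['frame'],None,fx=1.5,fy=1.5)); return p
def proj(p,X):
    X=np.atleast_2d(X); c=(p['view'][:3,:3]@X.T+p['view'][:3,3:4]); u=p['K']@c; return (u[:2]/u[2]).T
def ray(p,uv,z):
    R=p['view'][:3,:3];t=p['view'][:3,3];C=-R.T@t
    d=R.T@np.linalg.inv(p['K'])@np.array([uv[0],uv[1],1.]); return C+d*(z-C[2])/d[2]
E
python3 - <<'E'
from h import *
for n in ['scene','top','wrist']:
    p=snap(n,n+'0.png'); R=p['view'][:3,:3]
    print(n,(-R.T@p['view'][:3,3]).round(3),R.round(2).tolist())
    for t in ['press','hub','handle','grip','die_mid'] if n!='wrist' else ['handle']:
        try: print(t,[(np.round(d['extent']).tolist(),round(d['conf'],2)) for d in models.find_in(t,p)][:5])
        except Exception as e: print(t,e)
s=bot.read_state(); print({k:np.round(v,3).tolist() for k,v in s.items()})
E
```

```text
scene [1.07  0.323 0.72 ] [[-0.5, 0.87, -0.01], [0.62, 0.35, -0.71], [-0.61, -0.36, -0.71]]
press [([193.0, 181.0, 316.0, 302.0], 0.66)]
hub [([219.0, 165.0, 294.0, 217.0], 0.9)]
handle [([217.0, 158.0, 293.0, 217.0], 0.85)]
grip [([248.0, 188.0, 254.0, 210.0], 0.52)]
die_mid [([282.0, 175.0, 307.0, 210.0], 0.74), ([246.0, 229.0, 265.0, 246.0], 0.66), ([175.0, 286.0, 195.0, 313.0], 0.65)]
top [0.532 0.072 1.272] [[-0.02, -1.0, -0.0], [-1.0, 0.02, -0.07], [0.07, 0.0, -1.0]]
press [([223.0, 153.0, 306.0, 229.0], 0.87), ([232.0, 153.0, 295.0, 216.0], 0.36)]
hub [([231.0, 152.0, 296.0, 215.0], 0.86)]
handle [([233.0, 152.0, 298.0, 218.0], 0.64)]
grip [([210.0, 130.0, 221.0, 142.0], 0.61), ([250.0, 158.0, 255.0, 165.0], 0.4)]
die_mid [([250.0, 248.0, 278.0, 268.0], 0.62), ([276.0, 118.0, 293.0, 134.0], 0.61)]
wrist [0.211 0.592 0.384] [[0.44, 0.9, 0.0], [0.87, -0.42, 0.24], [0.22, -0.1, -0.97]]
handle []
{'t': 0.7, 'qpos': [1.025, 0.494, 1.346, 0.0, 1.303, -0.096], 'qvel': [0.001, 0.0, -0.001, -0.0, -0.001, 0.001], 'effort': [0.001, -87.853, -38.221, 0.071, 0.044, -0.0], 'tool_pos': [0.272, 0.563, 0.214], 'tool_rot': [0.223, 0.975, -0.0, -0.0], 'force': [-0.042, -0.049, 0.105], 'wrist_torque': [0.017, 0.038, 0.002], 'width': 0.091}
```

View pics/scene0.png

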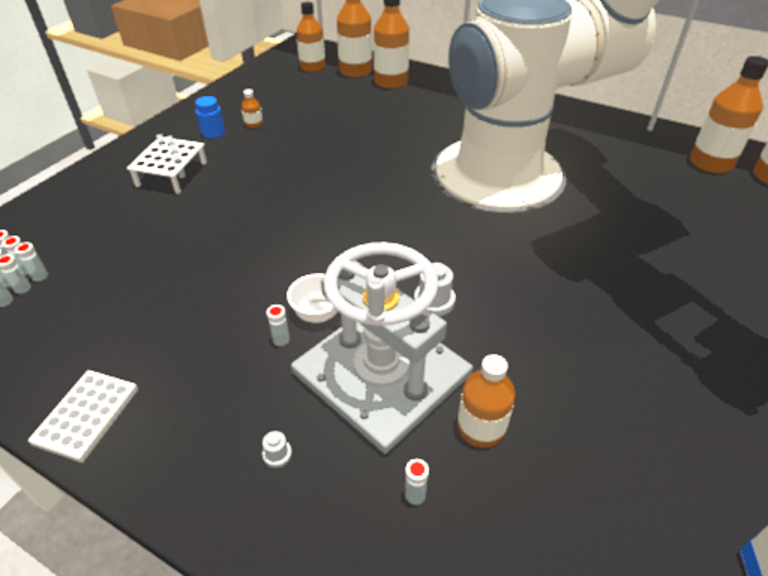

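View pics/top0.png

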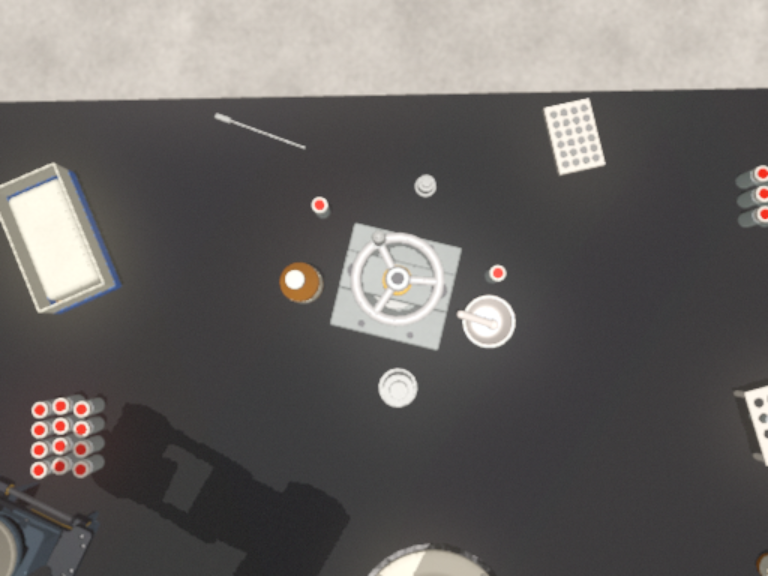

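```bash
python3 - <<'E'
import cv2
a=cv2.imread('pics/scene0.png');b=cv2.imread('pics/top0.png')
a=a[210:470,230:500];b=b[150:410,290:560]
cv2.imwrite('pics/c0.png',cv2.resize(cv2.hconcat([a,b]),(796,384),interpolation=cv2.INTER_CUBIC))
E
```

```text
(no output)
```

View pics/c0.png

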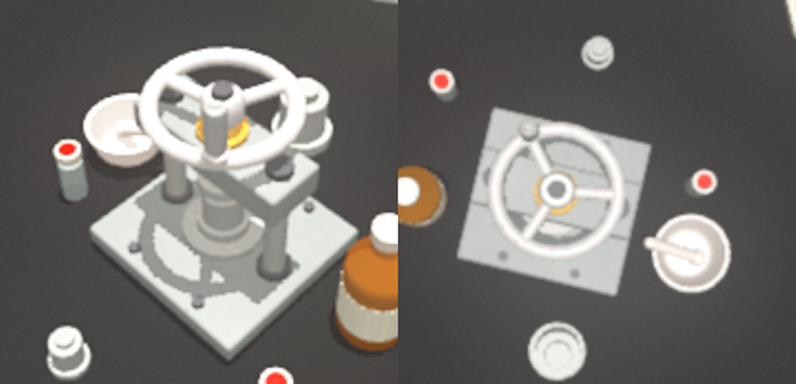

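The scene view shows the press at (380,340), with the wheel handle upright at about (376,295). The top view shows the hub at (398,279) and the handle top at (379,238). There are three die-like parts: 
- a small one at scene (275,448)
- a large one behind the press at (437,288)
- the middle-sized one under the foot at (380,345), which is the one meant and which the crop confirms

I'll measure the wheel precisely next.

```bash
cat > m.py <<'E'
from h import *
from scipy.optimize import least_squares
def fitwheel(p,dz=0.,dbg=None):
    m=max(models.masks_of('hub',p),key=lambda d:d['conf'])['mask'].astype(np.uint8)
    cs,_=cv2.findContours(m,cv2.RETR_EXTERNAL,cv2.CHAIN_APPROX_NONE)
    c=max(cs,key=cv2.contourArea)[:,0].astype(float)
    w=np.array([ray(p,q,.202+dz)[:2] for q in c])
    f=lambda x:np.hypot(*(w-x[:2]).T)-x[2]
    r=least_squares(f,[*w.mean(0),.073],loss='soft_l1',f_scale=.002)
    return r.x
E
python3 - <<'E'
from m import *
for n in ['top','scene']:
    p=viewer.snapshot(n); x=fitwheel(p); print(n,x.round(4), 'hub px',proj(p,[*x[:2],.21]))
    g=p['frame']
    if n=='top':
        h=ray(p,(252.7,158.7),.264); d=h[:2]-x[:2]; print('handle',h,np.hypot(*d),np.degrees(np.arctan2(d[1],d[0])))
    for t in [0]:
        for mm in models.masks_of('grip',p): 
            ys,xs=np.nonzero(mm['mask']); print(mm['conf'],np.round(mm['extent']),xs.mean(),ys.mean())
            print(' handle mid?',ray(p,(xs.mean(),ys.mean()),.24))
    u=proj(p,[*x[:2],.21])[0].astype(int)
    c=g[u[1]-48:u[1]+48,u[0]-48:u[0]+48]; c=cv2.resize(c,(576,576),interpolation=cv2.INTER_CUBIC)
    for th in range(0,360,4):
        q=proj(p,[x[0]+.073*np.cos(np.radians(th)),x[1]+.073*np.sin(np.radians(th)),.202])[0]
        cv2.circle(c,tuple(((q-u+48.5)*6).astype(int)),2,(0,0,255),-1)
    cv2.imwrite(f'pics/w_{n}.png',c)
E
```

```text
top [0.6094 0.0553 0.0721] hub px [[264.00861915 184.85103143]]
handle [0.66337051 0.08000741 0.264     ] 0.059326031870757266 24.560033305432256
0.37 [244. 155. 255. 162.] 251.5 158.5
 handle mid? [0.66700558 0.08287686 0.24      ]
scene [0.6062 0.0536 0.0744] hub px [[253.82253497 183.58446665]]
0.49 [245. 187. 254. 210.] 251.09251101321587 198.06167400881057
 handle mid? [0.6673657  0.08354463 0.24      ]
```

View pics/w_top.png

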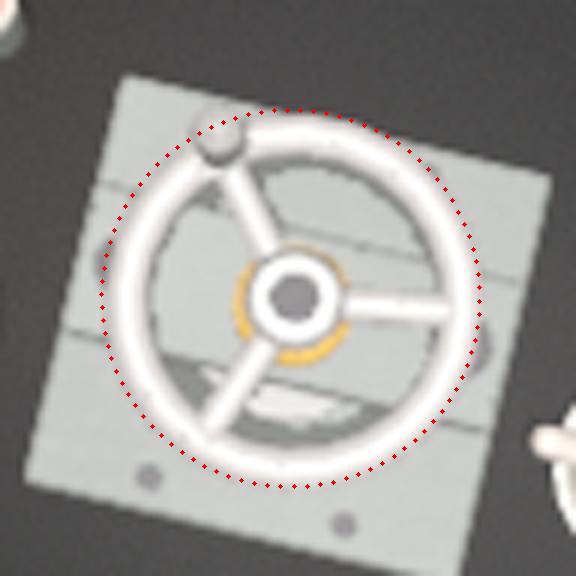

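View pics/w_scene.png

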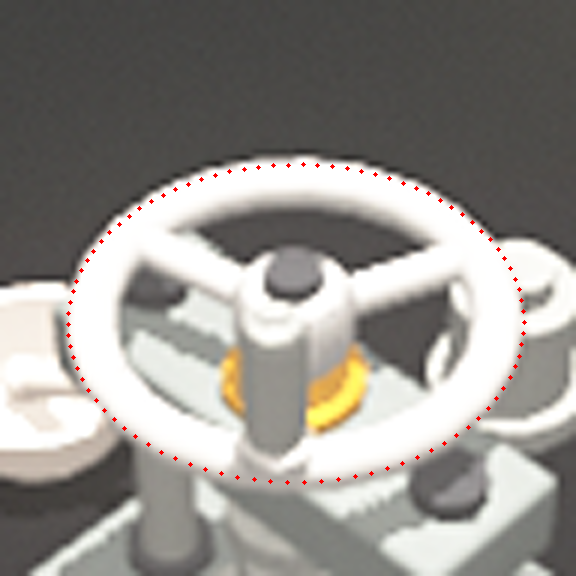

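```bash
cat > g.py <<'E'
from h import *
from scipy.spatial.transform import Rotation as Ro
import sys
HUB=np.array([.608,.0545]); TH0=25.5; R=.065
def pose():
    s=bot.read_state(); M=Ro.from_quat(s['tool_rot']).as_matrix(); return s,np.array(s['tool_pos']),M,np.degrees(np.arctan2(M[1,1],M[0,1]))
def rel(P,phi,base=None):
    s,p,M,f=pose()
    if base is not None:  # base = commanded (P,phi)
        p,f=np.array(base[0]),base[1]; a=np.radians(f); y=[np.cos(a),np.sin(a),0]; x=[-np.sin(a),np.cos(a),0]; M=np.array([x,y,[0,0,-1]]).T
    d=M.T@(np.array(P)-p); t=-(phi-f); t=(t+180)%360-180
    return d,t
def target(w,gap,z):  # wheel angle deg
    th=np.radians(TH0+w); phi=-140+310*w/360.; psi=np.radians(phi-90)
    H=HUB+R*np.array([np.cos(th),np.sin(th)]); P=H-(.026+gap)*np.array([np.cos(psi),np.sin(psi)])
    return np.array([*P,z]),phi
E
python3 - <<'E'
from g import *
np.savez('init.npz',**{n:viewer.snapshot(n)['frame'] for n in ['top','scene']})
P,phi=target(0,.010,.305); print(P,phi,*rel(P,phi))
E
```

```text
[0.6898084  0.05490562 0.305     ] -140.0 [-0.59697497 -0.27504917 -0.09108642] -155.82847529390642
```

```bash
python3 -m inch '[[0,0,-0.04,7,255],[-0.02,-0.01,-0.08,14,255],[-0.055,-0.025,-0.091,21,255],[-0.09,-0.04,-0.091,28,255],[-0.125,-0.057,-0.091,35,255],[-0.16,-0.073,-0.091,42,255],[-0.195,-0.09,-0.091,49,255],[-0.23,-0.106,-0.091,56,255]]' 20; python3 - <<'E'
from g import *
P,phi=target(0,.010,.305); s,p,M,f=pose(); print(p,f,s['qpos'],*rel(P,phi))
E
```

```text
t: 1.77
tool_pos: [0.4339, 0.3653, 0.3051]
tool_rot: [0.657, 0.754, 0.0, 0.0]
force: [1.1, 0.9, -0.0]
width: 0.0406
[0.43393054 0.36527067 0.30513587] 7.834243917737518 [ 5.94440576e-01  3.34910242e-01  1.35418430e+00 -2.27008239e-05
  1.45219841e+00  4.57709892e-01] [-3.42346413e-01  2.11184442e-01  1.56329733e-04] 147.83424391773752
```

```bash
python3 -m inch '[[-0.028,0.017,0,7,255],[-0.056,0.035,0,14,255],[-0.084,0.052,0,21,255],[-0.112,0.069,0,28,255],[-0.14,0.086,0,35,255],[-0.168,0.104,0,42,255],[-0.196,0.121,0,49,255],[-0.224,0.138,0,56,255]]'; python3 - <<'E'
from g import *
P,phi=target(0,.010,.305); s,p,M,f=pose(); print(p,f,s['qpos'],*rel(P,phi))
E
```

```text
t: 2.43
tool_pos: [0.6024, 0.1633, 0.305]
tool_rot: [0.934, 0.357, 0.0, 0.0]
force: [0.3, 0.9, 0.0]
width: 0.0005
[0.60242989 0.1633476  0.3049837 ] -48.17996655284368 [ 1.69159922e-01  4.23920149e-01  1.21269611e+00 -1.59343391e-05
  1.50488406e+00  1.01006002e+00] [-7.19015348e-03  1.39079000e-01 -8.09795154e-06] 91.82003344715633
```

```bash
python3 -m inch '[[-0.001,0.023,0,7,255],[-0.002,0.046,0,14,255],[-0.003,0.069,0,21,255],[-0.004,0.092,0,28,255],[-0.005,0.115,0,35,255],[-0.007,0.139,0,42,255],[-0.007,0.139,0,49,255],[-0.007,0.139,0,56,255]]'; python3 -m inch '[[0,0,0,7,255],[0,0,0,14,255],[0,0,0,21,255],[0,0,0,28,255],[0,0,0,35.5,255],[0,0,0,35.5,255]]'; python3 - <<'E'
from g import *
P,phi=target(0,.010,.305); s,p,M,f=pose(); print(p,f,s['qpos'],*rel(P,phi))
snap('scene','s1.png');snap('top','t1.png')
a=cv2.imread('pics/s1.png');b=cv2.imread('pics/t1.png')
cv2.imwrite('pics/c1.png',cv2.resize(cv2.hconcat([a[150:470,230:500],b[100:420,290:560]]),(796,472)))
E
```

```text
t: 3.1
tool_pos: [0.6903, 0.0557, 0.3044]
tool_rot: [0.992, -0.124, -0.0, 0.0]
force: [-0.1, 1.1, 1.2]
width: 0.0004
t: 3.6
tool_pos: [0.6896, 0.0571, 0.3048]
tool_rot: [0.907, -0.42, -0.0, 0.0]
force: [-0.2, 0.3, 0.6]
width: 0.0001
[0.68964774 0.0571097  0.30483782] -139.71930450113084 [-3.61524287e-03  5.33706705e-01  1.02411194e+00  7.26594229e-06
  1.58397186e+00  2.43494675e+00] [ 0.00178531  0.00130247 -0.00016223] 0.28069549886916434
```

View pics/c1.png

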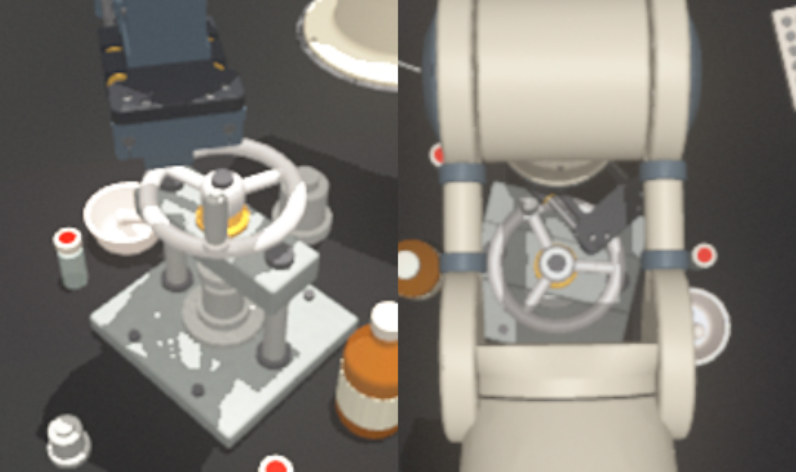

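```bash
python3 -m inch '[[0.002,0.001,0.015,0,255],[0.002,0.001,0.03,0,255],[0.002,0.001,0.045,0,255],[0.002,0.001,0.06,0,255],[0.002,0.001,0.07,0,255],[0.002,0.001,0.077,0,255],[0.002,0.001,0.077,0,255]]'; python3 - <<'E'
from g import *
P,phi=target(0,0,.228); s,p,M,f=pose(); print(p,f,s['qpos'],*rel(P,phi))
snap('scene','s2.png');snap('top','t2.png')
a=cv2.imread('pics/s2.png');b=cv2.imread('pics/t2.png')
cv2.imwrite('pics/c2.png',cv2.resize(cv2.hconcat([a[200:400,280:480],b[180:380,310:510]]),(796,398)))
E
```

```text
t: 4.28
tool_pos: [0.6897, 0.0549, 0.2266]
tool_rot: [0.909, -0.416, -0.001, 0.0]
force: [-1.1, 0.8, 0.4]
width: 0.0004
[0.68968358 0.05494891 0.22655157] -139.2226572127337 [-6.73752058e-03  5.82652147e-01  1.14283628e+00 -1.61021604e-05
  1.41817453e+00  2.42315977e+00] [-0.00988672 -0.00019964 -0.00143539] 0.7773427872662921
```

View pics/c2.png

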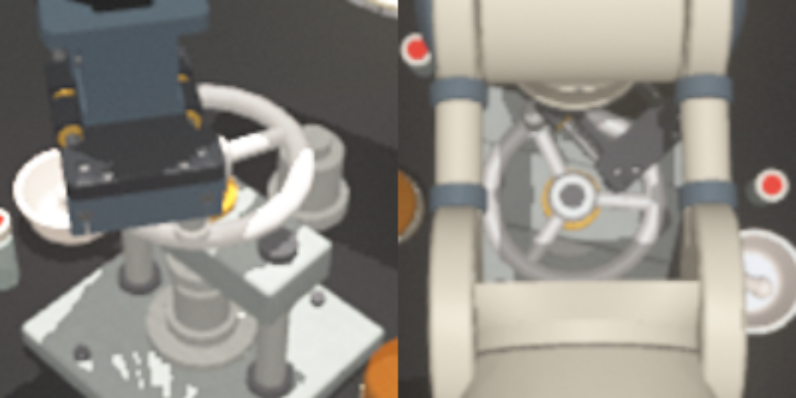

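```bash
cat > rows.py <<'E'
from g import *
# args: w0 w1 n gap_mm
w0,w1,n,g=[float(a) for a in sys.argv[1:5]]
s,p,M,f=pose(); print('t',round(s['t'],2),'q6',round(s['qpos'][5],2),'q1',round(s['qpos'][0],2),'phi',round(f,1),'p',p.round(4),'F',np.round(s['force'],1))
for w in np.linspace(w0,w1,int(n)+1)[1:]:
    P,phi=target(w,g/1000,.228+.004*w/360); d,t=rel(P,phi); print('[%.3f,%.3f,%.3f,%.0f,255]'%(*d,t),end=',')
print()
E
python3 -m inch '[[-0.003,0,-0.001,0,255],[-0.006,0,-0.001,0,255],[-0.008,0,-0.001,0,255],[-0.009,0,-0.001,0,255],[-0.01,0,-0.001,0,255],[-0.011,0,-0.001,0,255]]';python3 rows.py 0 28 8 0
```

```text
t: 4.88
tool_pos: [0.6835, 0.063, 0.2294]
tool_rot: [0.909, -0.417, 0.001, -0.0]
force: [1.5, -4.3, 3.1]
width: 0.0005
t 4.88 q6 2.44 q1 0.01 phi -139.3 p [0.6835 0.063  0.2294] F [ 1.5 -4.3  3.1]
[-0.004,-0.002,0.001,-2,255],[-0.008,-0.004,0.001,-5,255],[-0.012,-0.006,0.001,-8,255],[-0.016,-0.007,0.001,-11,255],[-0.020,-0.009,0.001,-14,255],[-0.025,-0.010,0.001,-17,255],[-0.029,-0.010,0.001,-20,255],[-0.033,-0.011,0.001,-23,255],
```

```bash
python3 -m inch '[[-0.004,-0.002,0,-2,255],[-0.008,-0.004,0,-5,255],[-0.012,-0.006,0,-8,255],[-0.016,-0.007,0,-11,255],[-0.020,-0.009,0,-14,255],[-0.025,-0.010,0,-17,255],[-0.029,-0.010,0,-20,255],[-0.033,-0.011,0,-23,255]]';python3 rows.py 28 60 8 0
python3 - <<'E'
from g import *
snap('scene','s3.png');snap('top','t3.png')
a=cv2.imread('pics/s3.png');b=cv2.imread('pics/t3.png')
cv2.imwrite('pics/c3.png',cv2.resize(cv2.hconcat([a[200:400,280:480],b[180:380,310:510]]),(796,398)))
E
```

```text
t: 5.55
tool_pos: [0.6703, 0.0954, 0.2294]
tool_rot: [0.974, -0.227, 0.001, -0.0]
force: [3.0, -4.0, 2.9]
width: 0.0003
t 5.55 q6 2.08 q1 0.05 phi -116.2 p [0.6703 0.0954 0.2294] F [ 3.  -4.   2.9]
[-0.005,-0.002,0.001,-4,255],[-0.009,-0.004,0.001,-7,255],[-0.014,-0.006,0.001,-11,255],[-0.019,-0.007,0.001,-14,255],[-0.024,-0.008,0.001,-18,255],[-0.029,-0.008,0.001,-21,255],[-0.034,-0.008,0.001,-24,255],[-0.039,-0.008,0.001,-28,255],
```

View pics/c3.png

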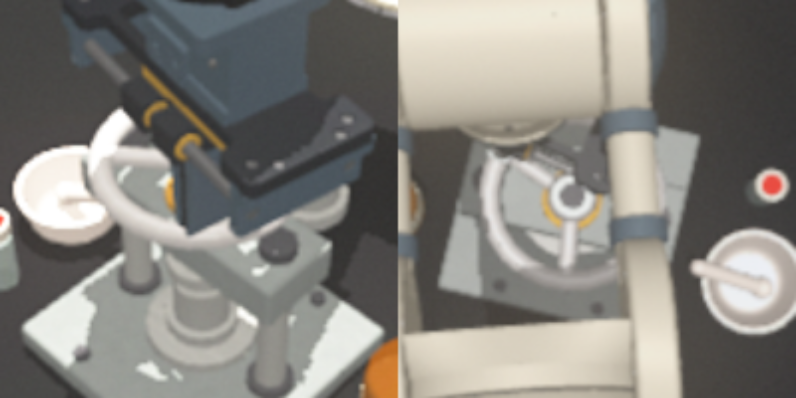

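The top crop shows the wheel turning with the handle: the lower spoke has moved from (540,240) to (568,240). Contact force is about 5 N, so I'm carrying on.

```bash
python3 -m inch '[[-0.005,-0.002,0,-4,255],[-0.009,-0.004,0,-7,255],[-0.014,-0.006,0,-11,255],[-0.019,-0.007,0,-14,255],[-0.024,-0.008,0,-18,255],[-0.029,-0.008,0,-21,255],[-0.034,-0.008,0,-24,255],[-0.039,-0.008,0,-28,255]]';python3 rows.py 60 96 8 0
```

```text
t: 6.32
tool_pos: [0.6391, 0.12, 0.2293]
tool_rot: [1.0, 0.015, 0.001, -0.0]
force: [4.5, -0.3, 4.2]
width: 0.0001
t 6.32 q6 1.64 q1 0.09 phi -88.3 p [0.6391 0.12   0.2293] F [ 4.5 -0.3  4.2]
[-0.005,-0.002,0.001,-4,255],[-0.010,-0.004,0.001,-8,255],[-0.016,-0.005,0.000,-12,255],[-0.021,-0.006,0.000,-16,255],[-0.027,-0.006,0.000,-19,255],[-0.032,-0.006,0.000,-23,255],[-0.038,-0.006,0.000,-27,255],[-0.043,-0.005,0.000,-31,255],
```

```bash
python3 -m inch '[[-0.005,-0.002,-0.001,-4,255],[-0.010,-0.004,-0.001,-8,255],[-0.016,-0.005,-0.001,-12,255],[-0.021,-0.006,-0.001,-16,255],[-0.027,-0.006,-0.001,-19,255],[-0.032,-0.006,-0.001,-23,255],[-0.038,-0.006,-0.001,-27,255],[-0.043,-0.005,-0.001,-31,255]]';python3 rows.py 96 132 8 0
```

```text
t: 6.98
tool_pos: [0.5957, 0.124, 0.2301]
tool_rot: [0.959, 0.282, 0.001, -0.0]
force: [4.4, 3.8, 1.1]
width: -0.0
t 6.98 q6 1.11 q1 0.11 phi -57.3 p [0.5957 0.124  0.2301] F [4.4 3.8 1.1]
[-0.005,-0.002,0.001,-4,255],[-0.010,-0.003,0.001,-8,255],[-0.016,-0.004,0.001,-12,255],[-0.021,-0.004,0.001,-15,255],[-0.026,-0.004,0.001,-19,255],[-0.032,-0.004,0.001,-23,255],[-0.037,-0.003,0.001,-27,255],[-0.042,-0.002,0.001,-31,255],
```

```bash
python3 -m inch '[[-0.005,-0.002,0,-4,255],[-0.010,-0.003,0,-8,255],[-0.016,-0.004,0,-12,255],[-0.021,-0.004,0,-15,255],[-0.026,-0.004,0,-19,255],[-0.032,-0.004,0,-23,255],[-0.037,-0.003,0,-27,255],[-0.042,-0.002,-0.001,-31,255]]';python3 rows.py 132 168 8 0
```

```text
t: 7.65
tool_pos: [0.5591, 0.103, 0.2309]
tool_rot: [0.849, 0.528, 0.001, -0.0]
force: [2.6, 3.9, -3.8]
width: 0.0005
t 7.65 q6 0.53 q1 0.08 phi -26.3 p [0.5591 0.103  0.2309] F [ 2.6  3.9 -3.8]
[-0.005,-0.001,0.001,-4,255],[-0.010,-0.002,0.001,-8,255],[-0.016,-0.002,0.001,-12,255],[-0.021,-0.002,0.001,-15,255],[-0.026,-0.002,0.001,-19,255],[-0.031,-0.001,0.001,-23,255],[-0.036,0.000,0.001,-27,255],[-0.041,0.002,0.001,-31,255],
```

```bash
python3 -m inch '[[-0.005,-0.001,0,-4,255],[-0.010,-0.002,0,-8,255],[-0.016,-0.002,0,-12,255],[-0.021,-0.002,0,-15,255],[-0.026,-0.002,0,-19,255],[-0.031,-0.001,0,-23,255],[-0.036,0,0,-27,255],[-0.041,0.002,0,-31,255]]';python3 rows.py 168 204 8 0
```

```text
t: 8.32
tool_pos: [0.5424, 0.0655, 0.2311]
tool_rot: [0.677, 0.736, 0.0, -0.0]
force: [-0.5, 3.7, 3.7]
width: 0.0004
t 8.32 q6 -0.07 q1 0.01 phi 4.7 p [0.5424 0.0655 0.2311] F [-0.5  3.7  3.7]
[-0.005,-0.001,0.001,-4,255],[-0.010,-0.001,0.001,-8,255],[-0.016,-0.001,0.001,-12,255],[-0.021,-0.000,0.001,-15,255],[-0.026,0.000,0.001,-19,255],[-0.030,0.002,0.001,-23,255],[-0.035,0.003,0.001,-27,255],[-0.040,0.005,0.001,-31,255],
```

```bash
python3 - <<'E'
from g import *
snap('scene','s4.png');snap('top','t4.png')
a=cv2.imread('pics/s4.png');b=cv2.imread('pics/t4.png')
cv2.imwrite('pics/c4.png',cv2.resize(cv2.hconcat([a[200:400,280:480],b[180:380,310:510]]),(796,398)))
E
```

```text
(no output)
```

View pics/c4.png

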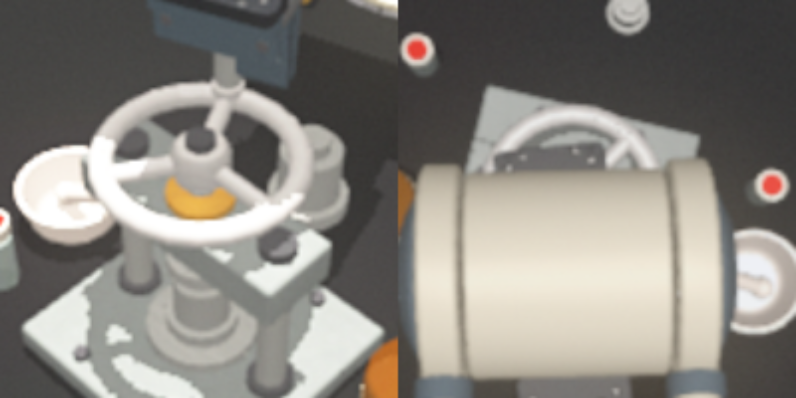

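The handle is now on the robot side at scene crop (228,90), about 168° round as planned.

```bash
python3 -m inch '[[-0.005,-0.001,0,-4,255],[-0.010,-0.001,0,-8,255],[-0.016,-0.001,0,-12,255],[-0.021,0,0,-15,255],[-0.026,0,0,-19,255],[-0.030,0.002,0,-23,255],[-0.035,0.003,0,-27,255],[-0.040,0.005,0,-31,255]]';python3 rows.py 204 240 8 0
```

```text
t: 9.08
tool_pos: [0.5503, 0.0261, 0.2308]
tool_rot: [0.457, 0.89, 0.0, -0.001]
force: [-2.5, 4.0, 3.9]
width: 0.0
t 9.08 q6 -0.68 q1 -0.06 phi 35.6 p [0.5503 0.0261 0.2308] F [-2.5  4.   3.9]
[-0.005,0.000,0.000,-4,255],[-0.010,0.000,0.000,-8,255],[-0.015,0.000,0.000,-12,255],[-0.020,0.001,0.000,-16,255],[-0.025,0.002,0.000,-19,255],[-0.029,0.004,0.000,-23,255],[-0.034,0.006,0.000,-27,255],[-0.038,0.008,0.000,-31,255],
```

```bash
python3 -m inch '[[-0.005,0,0,-4,255],[-0.010,0,0,-8,255],[-0.015,0,0,-12,255],[-0.020,0.001,-0.001,-16,255],[-0.025,0.002,-0.001,-19,255],[-0.029,0.004,-0.001,-23,255],[-0.034,0.006,-0.001,-27,255],[-0.038,0.008,-0.001,-31,255]]';python3 rows.py 240 276 8 0
```

```text
t: 9.75
tool_pos: [0.5788, -0.0002, 0.2315]
tool_rot: [0.203, 0.979, 0.0, -0.001]
force: [-3.6, 1.7, 1.6]
width: 0.0006
t 9.75 q6 -1.27 q1 -0.1 phi 66.6 p [ 5.788e-01 -2.000e-04  2.315e-01] F [-3.6  1.7  1.6]
[-0.005,0.000,0.001,-4,255],[-0.010,0.001,0.001,-8,255],[-0.014,0.002,0.001,-12,255],[-0.019,0.003,0.001,-16,255],[-0.024,0.004,0.000,-19,255],[-0.028,0.006,0.000,-23,255],[-0.032,0.008,0.000,-27,255],[-0.036,0.011,0.000,-31,255],
```

```bash
python3 -m inch '[[-0.005,0,0,-4,255],[-0.010,0.001,0,-8,255],[-0.014,0.002,0,-12,255],[-0.019,0.003,0,-16,255],[-0.024,0.004,0,-19,255],[-0.028,0.006,0,-23,255],[-0.032,0.008,0,-27,255],[-0.036,0.011,0,-31,255]]';python3 rows.py 276 308 8 0
```

```text
t: 10.42
tool_pos: [0.6161, -0.0044, 0.2316]
tool_rot: [-0.066, 0.998, 0.0, -0.001]
force: [-6.1, 0.2, 3.9]
width: 0.0003
t 10.42 q6 -1.81 q1 -0.1 phi 97.6 p [ 0.6161 -0.0044  0.2316] F [-6.1  0.2  3.9]
[-0.004,0.000,0.000,-3,255],[-0.008,0.001,0.000,-7,255],[-0.012,0.002,0.000,-10,255],[-0.016,0.003,0.000,-14,255],[-0.020,0.005,0.000,-17,255],[-0.024,0.007,0.000,-21,255],[-0.027,0.009,0.000,-24,255],[-0.031,0.011,0.000,-28,255],
```

```bash
python3 -m inch '[[-0.004,0,0,-3,255],[-0.008,0.001,0,-7,255],[-0.012,0.002,0,-10,255],[-0.016,0.003,0,-14,255],[-0.020,0.005,0,-17,255],[-0.024,0.007,0,-21,255],[-0.027,0.009,0,-24,255],[-0.031,0.011,0,-28,255]]';python3 rows.py 308 336 8 0
```

```text
t: 11.08
tool_pos: [0.6452, 0.0105, 0.2317]
tool_rot: [-0.305, 0.952, 0.0, -0.001]
force: [-6.4, -0.5, 4.8]
width: 0.0004
t 11.08 q6 -2.27 q1 -0.08 phi 125.6 p [0.6452 0.0105 0.2317] F [-6.4 -0.5  4.8]
[-0.003,0.001,0.000,-3,255],[-0.007,0.002,0.000,-6,255],[-0.010,0.003,0.000,-9,255],[-0.013,0.004,0.000,-12,255],[-0.016,0.005,0.000,-15,255],[-0.020,0.007,-0.000,-18,255],[-0.023,0.009,-0.000,-21,255],[-0.025,0.011,-0.000,-24,255],
```

```bash
python3 - <<'E'
from g import *
snap('scene','s5.png');snap('top','t5.png')
a=cv2.imread('pics/s5.png');b=cv2.imread('pics/t5.png')
cv2.imwrite('pics/c5.png',cv2.resize(cv2.hconcat([a[200:400,280:480],b[180:380,310:510]]),(796,398)))
E
```

```text
(no output)
```

View pics/c5.png

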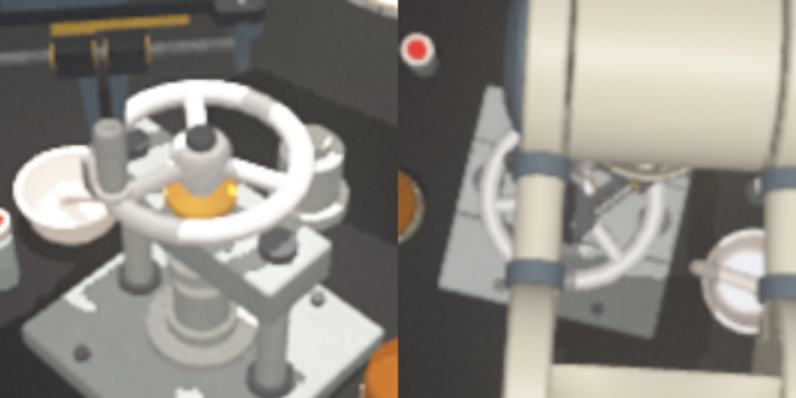

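```bash
python3 -m inch '[[-0.003,0.001,0,-3,255],[-0.007,0.002,0,-6,255],[-0.010,0.003,0,-9,255],[-0.013,0.004,0,-12,255],[-0.016,0.005,0,-15,255],[-0.020,0.007,0,-18,255],[-0.023,0.009,0,-21,255],[-0.025,0.011,0,-24,255]]'; sed -i 's/; psi=/; phi=min(phi,156.); psi=/' g.py; python3 rows.py 336 352 8 0
python3 - <<'E'
from g import *
p=viewer.snapshot('scene'); cv2.imwrite('pics/s6.png',cv2.resize(p['frame'][140:260,180:340],(800,600),interpolation=cv2.INTER_CUBIC))
for w in (330,336,342,360):
    a=np.radians(TH0+w); print(w,proj(p,[[HUB[0]+R*np.cos(a),HUB[1]+R*np.sin(a),z+.004*w/360] for z in (.24,.264)]).round(1).tolist())
for mm in models.masks_of('grip',p):
    ys,xs=np.nonzero(mm['mask']); print(mm['conf'],np.round(mm['extent']),xs.mean(),ys.mean(),ray(p,(xs.mean(),ys.mean()),.2437))
E
```

```text
t: 11.85
tool_pos: [0.6596, 0.0336, 0.2318]
tool_rot: [-0.496, 0.868, -0.0, -0.001]
force: [-5.2, -4.8, 4.4]
width: 0.0004
t 11.85 q6 -2.65 q1 -0.04 phi 149.5 p [0.6596 0.0336 0.2318] F [-5.2 -4.8  4.4]
[-0.002,0.000,0.000,-2,255],[-0.004,0.001,0.000,-3,255],[-0.006,0.002,-0.000,-5,255],[-0.008,0.002,-0.000,-7,255],[-0.010,0.004,-0.000,-7,255],[-0.011,0.005,-0.000,-7,255],[-0.013,0.007,-0.000,-7,255],[-0.014,0.009,-0.000,-7,255],
330 [[232.6, 191.6], [232.0, 181.6]]
336 [[235.9, 193.0], [235.4, 183.0]]
342 [[239.4, 194.2], [238.9, 184.1]]
360 [[250.7, 196.0], [250.6, 186.0]]
0.48 [233. 185. 243. 206.] 236.32489451476792 194.1054852320675 [0.67486555 0.05826478 0.2437    ]
```

View pics/s6.png

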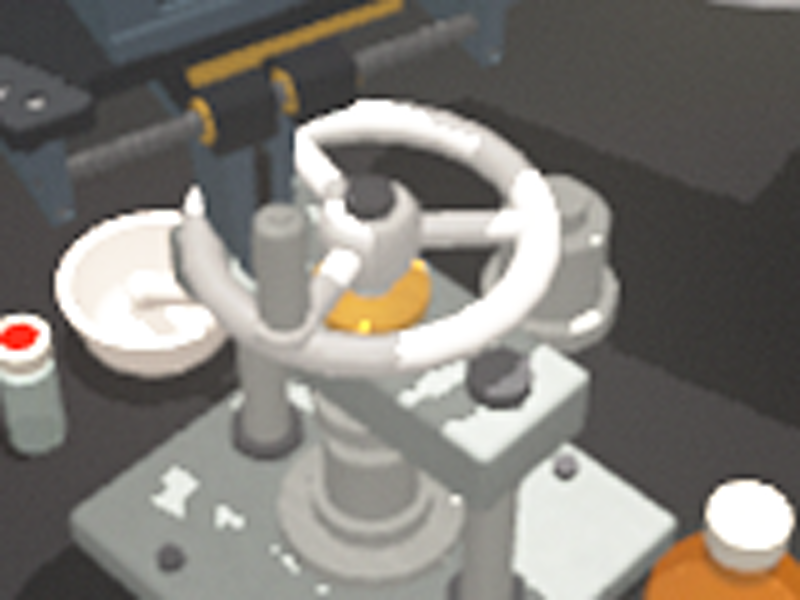

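In the enlarged scene view the handle top is at crop (280,215) and the fingers are behind it. Angle is about 336° by the image, which agrees with the plan. I'll go on more slowly.

```bash
python3 -m inch '[[-0.002,0,0,-2,255],[-0.004,0.001,0,-3,255],[-0.006,0.002,0,-5,255],[-0.008,0.002,0,-7,255],[-0.010,0.004,0,-7,255],[-0.011,0.005,0,-7,255],[-0.013,0.007,0,-7,255],[-0.014,0.009,0,-7,255]]'; python3 rows.py 352 358 4 0
cat > ang.py <<'E'
from g import *
from scipy.ndimage import shift
def meas(tag):
    init=np.load('init.npz')
    p=viewer.snapshot('scene'); A=init['scene'].astype(np.float32); B=p['frame'].astype(np.float32)
    def hp(w,z): a=np.radians(TH0+w); return proj(p,[HUB[0]+R*np.cos(a),HUB[1]+R*np.sin(a),z])[0]
    c0=hp(0,.252)
    # template: upper handle body in initial image
    u0=np.round(c0).astype(int); print('init handle px',hp(0,.264).round(1),hp(0,.24).round(1))
    T=A[u0[1]-11:u0[1]+8,u0[0]-6:u0[0]+7]
    S=B[u0[1]-26:u0[1]+23,u0[0]-36:u0[0]+27]
    f=6
    Tb=cv2.resize(T,None,fx=f,fy=f,interpolation=cv2.INTER_CUBIC);Sb=cv2.resize(S,None,fx=f,fy=f,interpolation=cv2.INTER_CUBIC)
    r=cv2.matchTemplate(Sb,Tb,cv2.TM_CCOEFF_NORMED); _,m,_,l=cv2.minMaxLoc(r)
    d=np.array(l)/f-[30,15]
    print('match',round(m,3),'shift px',d.round(2))
    for w in (348,352,354,356,358,360,362,364): print(w,(hp(w,.252+.004*w/360)-c0).round(2),end=' ')
    print()
    cv2.imwrite(f'pics/{tag}.png',cv2.resize(np.hstack([A[150:230,205:305],B[150:230,205:305]]),(800,320),interpolation=cv2.INTER_CUBIC))
    return p
E
python3 -c "
from ang import *
meas('a1')"
```

```text
t: 12.62
tool_pos: [0.659, 0.0498, 0.2319]
tool_rot: [-0.547, 0.837, -0.0, -0.0]
force: [-2.3, -6.3, 3.5]
width: 0.0004
t 12.62 q6 -2.74 q1 -0.01 phi 156.3 p [0.659  0.0498 0.2319] F [-2.3 -6.3  3.5]
[-0.002,0.001,0.000,0,255],[-0.003,0.002,-0.000,0,255],[-0.004,0.003,-0.000,0,255],[-0.005,0.005,-0.000,0,255],
init handle px [250.6 187.7] [250.8 197.6]
match 0.637 shift px [20. -7.]
348 [-7.83 -2.59] 352 [-5.27 -2.15] 354 [-3.97 -1.98] 356 [-2.66 -1.84] 358 [-1.35 -1.74] 360 [-0.02 -1.66] 362 [ 1.3  -1.62] 364 [ 2.63 -1.61] [ WARN:0@0.862] global loadsave.cpp:1063 imwrite_ Unsupported depth image for selected encoder is fallbacked to CV_8U.
```

View pics/a1.png

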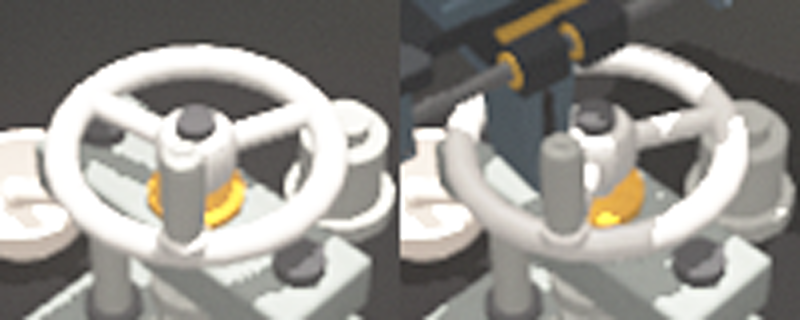

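The handle is at crop column 563−400 = 163, against 183 initially. That is −5 px, or about 352°, which agrees with the plan. Another 5–6° next.

```bash
python3 -m inch '[[-0.002,0.001,0,0,255],[-0.003,0.002,0,0,255],[-0.004,0.003,0,0,255],[-0.005,0.004,0,0,255],[-0.005,0.005,0,0,255],[-0.005,0.005,0,0,255]]'; python3 rows.py 358 360 1 0
cat > cmp.py <<'E'
from g import *
def cmp(tag):
    A=np.load('init.npz')['scene']; B=viewer.snapshot('scene')['frame']
    a=[cv2.resize(I[160:220,225:281],(394,422),interpolation=cv2.INTER_CUBIC) for I in (A,B)]
    cv2.imwrite(f'pics/{tag}.png',np.hstack(a))
    # handle edges: gradient of grey across columns in rows
    for nm,I,r0 in (('init',A,190),('now',B,188)):
        g=I[r0:r0+14].astype(float).mean(2).mean(0)[235:268]; print(nm,g.round(0).astype(int).tolist())
E
python3 -c "
from cmp import *
cmp('a2')"
```

```text
t: 13.17
tool_pos: [0.6565, 0.0564, 0.2319]
tool_rot: [-0.547, 0.837, -0.0, -0.0]
force: [-1.9, -4.4, 3.1]
width: 0.0005
t 13.17 q6 -2.73 q1 -0.0 phi 156.3 p [0.6565 0.0564 0.2319] F [-1.9 -4.4  3.1]
[-0.002,0.001,-0.000,0,255],
init [198, 202, 204, 205, 205, 203, 198, 187, 175, 157, 144, 147, 157, 164, 167, 168, 166, 164, 160, 152, 144, 165, 179, 176, 174, 174, 174, 177, 176, 167, 171, 176, 172]
now [186, 180, 171, 163, 156, 144, 127, 106, 106, 126, 140, 143, 146, 149, 149, 149, 149, 147, 142, 136, 164, 184, 176, 174, 170, 169, 162, 158, 150, 131, 119, 118, 114]
```

View pics/a2.png

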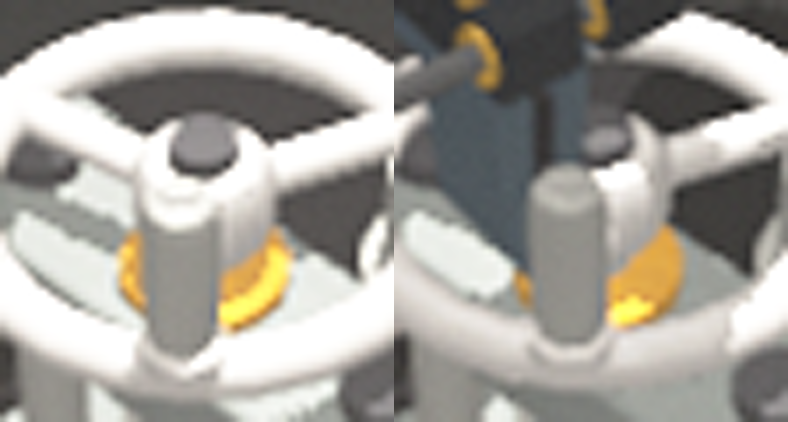

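```bash
python3 -m inch '[[-0.001,0.001,0,0,255],[-0.0015,0.001,0,0,255],[-0.0015,0.001,0,0,255],[-0.0015,0.001,0,0,255]]'; python3 rows.py 358 360 1 0
python3 -c "
from cmp import *
cmp('a3')"
```

```text
t: 13.55
tool_pos: [0.656, 0.0581, 0.2319]
tool_rot: [-0.547, 0.837, -0.0, -0.001]
force: [-4.9, -6.5, 4.3]
width: 0.0005
t 13.55 q6 -2.73 q1 -0.0 phi 156.3 p [0.656  0.0581 0.2319] F [-4.9 -6.5  4.3]
[-0.001,0.000,-0.000,0,255],
init [198, 202, 204, 205, 205, 203, 198, 187, 175, 157, 144, 147, 157, 164, 167, 168, 166, 164, 160, 152, 144, 165, 179, 176, 174, 174, 174, 177, 176, 167, 171, 176, 172]
now [185, 182, 175, 168, 159, 144, 133, 113, 104, 107, 126, 139, 144, 147, 150, 150, 149, 148, 148, 144, 137, 153, 173, 174, 170, 168, 162, 158, 151, 132, 119, 117, 113]
```

View pics/a3.png

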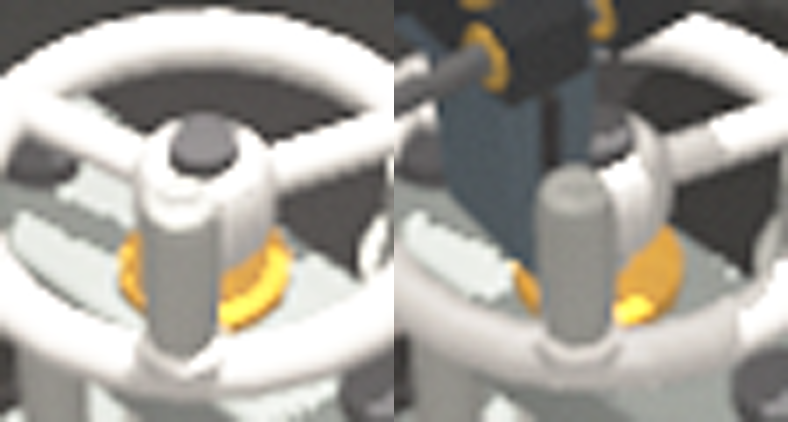

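The handle is now at crop 182, against 183 initially, so about 359.7°. I'll back off and look with the view clear.

```bash
python3 -m inch '[[0.003,0,0,0,255],[0.007,0,0,0,255],[0.01,0,0,0,255],[0.01,0,-0.025,0,255],[0.01,0,-0.055,0,255],[0.01,0,-0.09,0,255],[0.01,0,-0.1,0,255]]'; python3 - <<'E'
from g import *
print(*rel([.45,-.25,.335],156)); print(pose()[1])
E
```

```text
t: 14.18
tool_pos: [0.6538, 0.0494, 0.3372]
tool_rot: [-0.549, 0.836, -0.002, 0.003]
force: [-0.1, 0.5, 0.7]
width: 0.0003
[0.35575246 0.06797288 0.00085594] 0.5692895782194682
[0.65381673 0.0493905  0.33721964]
```

```bash
python3 -m inch '[[0.03,0.006,0,0,255],[0.07,0.014,0,0,255],[0.11,0.022,0,0,255],[0.15,0.03,0,0,255],[0.19,0.038,0,0,255],[0.23,0.046,0,0,255],[0.27,0.054,0,0,255],[0.3,0.06,0,0,255]]'; python3 -m inch '[[0.03,0,0,0,255],[0.05,0,0,0,255],[0.05,0,0,0,255]]'
python3 - <<'E'
from cmp import *
cmp('a4'); A=np.load('init.npz')
for n in ('top','scene'):
    p=viewer.snapshot(n);B=p['frame']
    if n=='top': T,I=B,A['top']
    else: S=B
cv2.imwrite('pics/a4t.png',cv2.resize(np.hstack([I[140:230,215:315],T[140:230,215:315]]),(800,360),interpolation=cv2.INTER_CUBIC))
cv2.imwrite('pics/a4s.png',cv2.resize(S,None,fx=1.5,fy=1.5))
np.savez('fin.npz',top=T,scene=S)
E
```

```text
t: 14.85
tool_pos: [0.4978, -0.159, 0.3305]
tool_rot: [-0.528, 0.849, -0.011, -0.014]
force: [0.9, -0.1, 0.3]
width: 0.0004
t: 15.1
tool_pos: [0.4864, -0.1824, 0.3302]
tool_rot: [-0.515, 0.856, -0.018, -0.024]
force: [0.6, -0.3, 0.4]
width: 0.0005
init [198, 202, 204, 205, 205, 203, 198, 187, 175, 157, 144, 147, 157, 164, 167, 168, 166, 164, 160, 152, 144, 165, 179, 176, 174, 174, 174, 177, 176, 167, 171, 176, 172]
now [199, 206, 206, 206, 208, 203, 203, 192, 183, 165, 148, 147, 158, 163, 167, 169, 169, 168, 166, 163, 152, 160, 175, 176, 172, 171, 170, 178, 177, 163, 154, 156, 151]
```

View pics/a4.png

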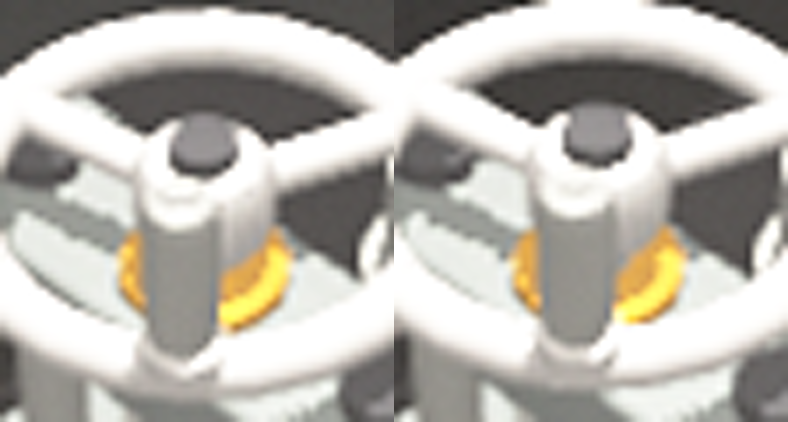

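View pics/a4t.png

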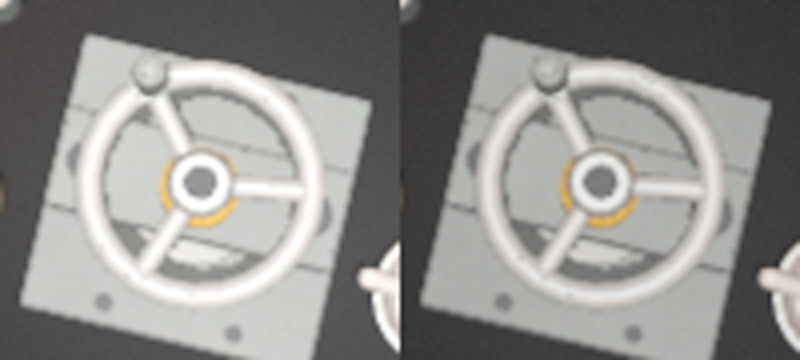

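View pics/a4s.png

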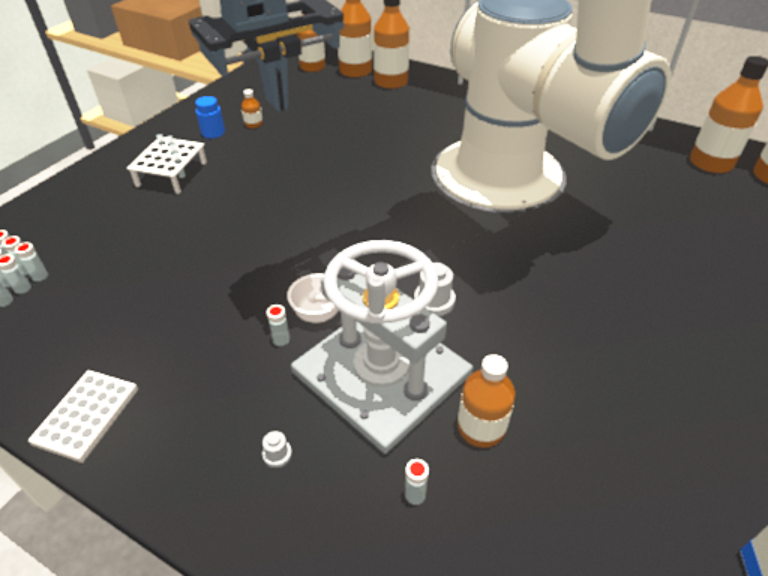

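The clean views show the handle at crop 578−394 = 184, against 183 initially. The top-view spokes coincide too, and the neighbouring objects are where they were. I'll quantify the residual angle before handing in.

```bash
python3 - <<'E'
from g import *
A=np.load('init.npz');B=np.load('fin.npz')
p=viewer.snapshot('scene');q=viewer.snapshot('top')
def ecc(a,b,c,h,mask=None):
    c=np.round(c).astype(int); sl=np.s_[c[1]-h[1]:c[1]+h[1]+1,c[0]-h[0]:c[0]+h[0]+1]
    W=np.eye(2,3,dtype=np.float32)
    r,W=cv2.findTransformECC(cv2.cvtColor(a,cv2.COLOR_BGR2GRAY)[sl],cv2.cvtColor(b,cv2.COLOR_BGR2GRAY)[sl],W,cv2.MOTION_TRANSLATION,(3,200,1e-6)); return round(r,3),W[:,2]
def hp(p,w,z): a=np.radians(TH0+w); return proj(p,[HUB[0]+R*np.cos(a),HUB[1]+R*np.sin(a),z])[0]
def hb(p,z): return proj(p,[*HUB,z])[0]
print('scene handle',ecc(A['scene'],B['scene'],hp(p,0,.252),(6,12)),'pred',[(w,(hp(p,w,.252+.004)-hp(p,0,.252)).round(2).tolist()) for w in (-2,0,2)])
print('top handle',ecc(A['top'],B['top'],hp(q,0,.264),(7,7)),'pred',[(w,(hp(q,w,.268)-hp(q,0,.264)).round(2).tolist()) for w in (-2,0,2)])
print('scene hub top', ecc(A['scene'],B['scene'],hb(p,.223),(9,7)),'pred',hb(p,.227)-hb(p,.223))
# rotation about hub from top, polar
def pol(I,dz):
    th=np.radians(np.arange(0,360,.25)); rr=np.linspace(.026,.05,25)
    X=np.array([[*(HUB+[.0,.0]+r*np.array([np.cos(t),np.sin(t)])),.202+dz] for r in rr for t in th])
    uv=proj(q,X).astype(np.float32).reshape(25,-1,2)
    return cv2.remap(cv2.cvtColor(I,cv2.COLOR_BGR2GRAY),uv[...,0],uv[...,1],cv2.INTER_LINEAR).astype(float)
a,b=pol(A['top'],0),pol(B['top'],.004)
k=np.arange(-24,25); e=[((np.roll(a,i,1)-b)**2).mean() for i in k]; print('polar best deg',k[np.argmin(e)]*.25)
for t in ['bottle_mid','mortar_mid','vial_a_mid','die_mid']:
    print(t,[np.round(d['extent']).tolist() for d in models.find_in(t,q)][:3])
s=bot.read_state();print(s['t'],np.round(s['qvel'],3),s['tool_pos'])
D=cv2.absdiff(A['top'],B['top']).max(2); cv2.imwrite('pics/diff.png',D)
E
```

```text
scene handle (0.996, array([ 0.5656137, -1.6190586], dtype=float32)) pred [(-2, [-1.35, -1.75]), (0, [-0.02, -1.66]), (2, [1.3, -1.61])]
top handle (0.951, array([-0.23570873, -0.27462548], dtype=float32)) pred [(-2, [0.92, -0.69]), (0, [-0.02, -0.24]), (2, [-0.94, 0.23])]
scene hub top (0.992, array([ 0.08241218, -1.5509877 ], dtype=float32)) pred [-0.01003559 -1.56265397]
polar best deg 0.25
bottle_mid [[182.0, 174.0, 218.0, 203.0]]
mortar_mid [[304.0, 197.0, 344.0, 230.0]]
vial_a_mid [[324.0, 176.0, 336.0, 189.0]]
die_mid [[252.0, 244.0, 277.0, 265.0], [275.0, 116.0, 290.0, 133.0]]
15.55 [-0.006 -0.     0.001 -0.    -0.004 -0.002] [ 0.48669336 -0.18118029  0.33027149]
```

View pics/diff.png

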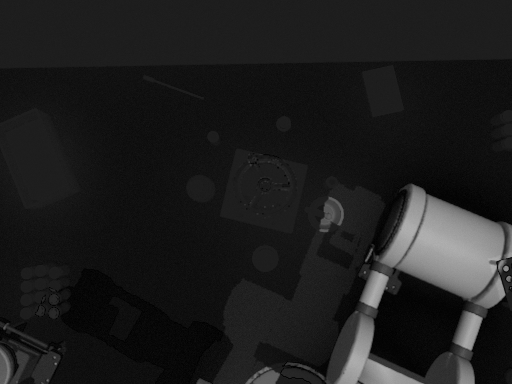

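```bash
python3 -c "
from bench import order; print(order.sign_off())"
```

```text
the job is handed in; nothing more can be done
None
```

I pushed the hand wheel one full turn anticlockwise by its handle, using only the shut fingers. I then backed off, lifted clear and handed the job in at about 15.6 s of the 54 s allowed.

- **Wheel angle:** the three image checks put the wheel slightly past one turn: +0.25° from the spokes in the top view, about +0.5° from the handle in the top view, and +0.8° from the handle in the scene view.
- **Lift:** the hub top rose as expected for 4 mm, by 1.55 px against 1.56 predicted. I did not measure the foot's gap above the die directly.
- **Forces:** the pushing force stayed at about 5–9 N in the readings at the end of each move, and the arm was free of contact at the end.
- **Other items:** the die, bottle, mortar and vials look unmoved against the starting pictures. The only difference seen was across the mortar, which I put down to the arm's shadow. Its outline in the scene view is unchanged, but I made no finer check.

One method failed along the way. My first template match for the handle's angle gave a false result because the background had changed. I replaced it with direct edge comparison and image alignment.

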